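Hang a drilling template on a fixture's twin pins and latch it

ROBOT

A 7-joint arm with a two-finger parallel gripper is mounted at the origin on the work surface. World frame = base frame: x ahead of the robot, y to its left, z up, the work surface at z = 0. Lengths are in m, angles in degrees, forces in N, time in s.
With the tool pointing down it reaches from about 0.425 to 0.925 m from the base axis. Payload 6.8 kg.
Tool frame: the origin (TCP) lies between the finger pads; the fingertips stand 14 mm ahead of it and the grasp point (between the pads) lies 5 mm behind it; z points along the fingers, y is the direction in which the jaws open and shut (so a half turn about z gives the same grasp; the last joint's range is limited). The gripper opens to 88 mm and grips with 3 to 60 N. Pads are 20 mm wide; open, the fingers measure 115 mm over their backs; the gripper's body (75 mm by 178 mm) begins 61 mm behind the grasp point.
Start: joints at [59.066, 27.33, 1.283, 89.118, -0.659, 63.558, -4.761], TCP at [0.283, -0.613, 0.206] pointing down, gripper open.
Joint ranges: [-169.35, 169.35], [-19.33, 120.38], [-80.79, 83.38], [13.8, 139.57], [-78.32, 258.32], [9.67, 109.79], [-169.56, 169.56]. Speed limits (degrees/s): [136.94, 136.94, 180, 180, 180, 180, 180].

INTERFACE

Orientations are given as a 3x3 rotation matrix whose columns are the frame's x, y, z axes.
In Python, from workcell import manip, read_camera, calibration gives the robot as it stands.
- The arm moves only by the tool servo_tool, never from a script. Its argument "commands" is a list of rows, each a list of 7 numbers: the shift along the world's x, y, z each as a share of 25 cm, from -1 to 1, then the turn, a rotation vector about the world's x, y, z each as a share of 60 degrees, from -1 to 1, then the closure, from 0 (fully open) to 1 (shut). In form: [[x, y, z, rx, ry, rz, gripper], ...]. A call has 1 to 12 rows; each row is the pose to reach, as a shift and turn from the pose commanded when the call began; what a row does not reach only later rows make up. A row lasts 1/10 s, in which the tool goes at most 50 mm and 8.59 degrees, less where a joint would pass 70% of its speed; a pose out of reach is approached as far as the arm can. A call with a number of a shift or a turn outside -1 to 1 is refused whole. A call with a gripper value outside its range is refused whole. The fingers move at their own pace and stop on an object; "force" is the grip in N (left out, the last holds). Time passes only in rows, so rows that repeat a pose let the fingers close. It gives the time, the measured TCP pose, the force and the opening at its end, in the units of the state.
- manip.get_obs(): the state, without advancing time (a new reading comes with each control period).
- read_camera(name): name is "side" or "top"; returns (picture, depth): 480x640x3 uint8, red, green, blue; 480x640 float32, m along the optical axis (not along the pixel's ray), 0 where there is no reading.
- calibration(name): a dict with "fx", "fy", "cx", "cy" (pixels), "R" (3x3) and "t" (3): a world point X has camera coordinates R X + t. Camera axes: x right, y down, z forward; pixel columns grow to the right and rows downward; lengths in m; the calibration is good to about 2 mm. A picture is of the moment at which its call begins. calibration takes no time and is no camera call.
- manip.finish_job(): hands the job in, once; it reports no verdict.
The state is a dict: "clock": time; "joint_positions": joint angles; "dq": joint speeds; "effort": joint torques, N m; "tool_pos": TCP position; "tcp_rot": TCP orientation; "wrist_force": force on the tool from outside, world axes, zero at the start; "ft_torque": the same for the moment, N m; "grip_width": finger opening in m.
Only numpy, scipy, OpenCV 4.12 (cv2) and the standard library are available. Lean on these libraries where they do the work, as an engineer would, in place of code of your own. Each camera call takes 0.05 s, during which the arm holds its last target.

TASK

Pick up the drilling template by its handle and lower it gently onto the two upright pins of the drilling fixture, both holes at once, until it lies fully down, flat on the cover blank. The pins were last set by hand, so feel for them and never press the template hard against the fixture. Then push the fixture's latch fully home over the template's edge, let go, and leave everything else on the bench alone.

Things in the scene. Friction and masses are not known exactly. Their poses are not given: they have to be found in the camera images.
- template_grip (a point): Centre of the handle bar of the loose aluminium drilling template, 41 mm above its underside. The bar is 14 mm thick (x), 82 mm long (y), 18 mm high, with 22 mm free under it, on two legs 14 x 14 mm at y = +-34 mm. Axes: z up, y along the bar and the line of holes. Starts flat on the bench, left or right of the fixture.
- template: The same template (0.3 to 0.55 kg): origin at the centre of its underside. Plate 60 (x) by 180 (y) by 10 mm thick with a round 15 mm through hole at y = -55 and at y = +55 mm (x = 0), chamfered 1 mm. Symmetric: either way round will do.
- fixture: Fixed drilling fixture: grey base 160 (x) by 190 (y) by 22 mm high, from x = -110 to +50 mm. Origin: on the bench under the centre of its steel cover blank. Axes: z up, y along the pin line, x the way the latch closes. Two upright steel pins, 12 mm thick with a 1.5 mm top chamfer, stand 110 mm apart on the line x = 0, tops 56 mm above the bench.
- blank_top (a point): Centre of the top of the fixed cover blank (60 x 60 mm), 30 mm above the bench. The pins' strip is clamped in a slot along y: the middle between them lies anywhere from y = -14 to +14 mm of here, NOT measured; find it by touch or sight. They do not give way. A seated template lies on this top, handle point 71 mm above the bench, with 1.5 mm side play. Contact force of template on fixture: under 40 N.
- latch (a joint): Travel of the fixture's slide latch, m: 0 to 0.006 at the start (open), 0.030 fully home (end stop). Slides along the fixture's +x with 4 N of friction and stays where left. Its tongue, 24 mm wide, tip at x = -46 mm + travel (fixture's frame), runs 42.5 to 49 mm above the bench: 2.5 mm over a seated template; it butts against one that is not down.
- latch_knob (a point): Centre of the latch's upright round black knob, 18 mm in diameter, from 49 to 88 mm above the bench (this point at 68.5 mm). It moves with the latch: x = -94 mm + travel, y = 0 in the fixture's frame.
- link_plate: Bystander: small steel link plate 40 x 95 x 8 mm with two holes, no handle. Leave it alone.
- bearing: Bystander: ball bearing, 52 mm across, 15 mm high. Leave it alone.
- copper_coil: Bystander: copper ring coil, 90 mm across, 22 mm high. Leave it alone.
- wrench: Bystander: open-ended wrench lying flat. Leave it alone.
- screwdriver: Bystander: screwdriver lying flat. Leave it alone.
- end_shield: Bystander: blue motor end shield, a stepped disc 130 mm across, 34 mm high. Leave it alone.
- screw_tin: Bystander: open steel tin, 80 mm across, 60 mm high. Leave it alone.
Not all that is in view belongs to the job. Of the things shaped like the template, the aluminium one is meant.

How it is judged:
By the outcome, as a careful person would: the job done as asked, in the order asked, and still so for the second after the job is handed in, with the robot touching nothing.
It also fails if it takes over 61 s, if anything falls off the work surface, if the arm or the gripper's body presses on something with over 40 N, if the wrist force passes 120 N, or if a joint passes its speed limit or range.

## Working session

There is one attempt and no reset: what is moved stays moved. The work goes in short steps, Python scripts to look and compute and a tool call to move; the robot and the scene stay as the last step left them, time stands still between calls to the robot, and variables do not carry over. Pictures are saved under pics/ and viewed, and the job is handed in when it is done.

Besides the shell and the picture viewer there is one more tool, called in YAML: its name, and indented under it one key for each argument. servo_tool: Moves the arm, as the interface text tells. Shift numbers are shares of 25 cm and turn numbers shares of 60 degrees, none past 1 either way. Its arguments: {"type":"object","properties":{"commands":{"type":"array","items":{"type":"array","items":{"type":"number"}}},"force":{"type":"number"}},"required":["commands"]}

```bash
mkdir -p pics; ls; python3 - <<'E'
from workcell import manip, read_camera, calibration
import cv2,numpy as np
for n in ("top","side"):
    p,d=read_camera(n); cv2.imwrite(f"pics/{n}0.png",p[:,:,::-1]); np.savez(f"pics/{n}0.npz",p=p,d=d)
    c=calibration(n); print(n,{k:np.round(v,4).tolist() for k,v in c.items()})
o=manip.get_obs(); print(o)
E
```

```text
pics
top {'fx': 469.3083, 'fy': 469.3083, 'cx': 319.1915, 'cy': 240.6761, 'R': [[0.1142, -0.9934, 0.0059], [-0.9709, -0.1129, -0.2113], [0.2106, 0.0184, -0.9774]], 't': [-0.0532, 0.4989, 1.154]}
side {'fx': 540.5116, 'fy': 540.5116, 'cx': 317.0651, 'cy': 236.1681, 'R': [[0.9154, -0.4025, 0.0093], [-0.1951, -0.4636, -0.8643], [0.3522, 0.7893, -0.5029]], 't': [-0.4656, 0.1743, 1.2929]}
{'clock': 0.1, 'joint_positions': array([59.06783208, 27.37304231,  1.28131799, 89.17014554, -0.65669699,
       63.55697811, -4.76180817]), 'dq': array([-0.08438657, -0.10199553, -0.00711349, -0.18408199, -0.04923459,
        0.02148924, -0.07702167]), 'effort': array([ 4.06410240e-03, -5.84089959e+01,  1.53972968e+00, -2.73313719e+01,
       -5.42131544e-02,  1.31112628e-02,  2.93805454e-05]), 'tool_pos': array([ 0.28220917, -0.61257072,  0.20477459]), 'tcp_rot': array([[ 9.08222937e-01,  4.18485869e-01, -8.21516740e-04],
       [ 4.18486644e-01, -9.08221878e-01,  1.39620602e-03],
       [-1.61826986e-04, -1.61186012e-03, -9.99998688e-01]]), 'wrist_force': array([-0.77186343, -0.45000741,  0.42691203]), 'ft_torque': array([-0.01665089,  0.00993228, -0.02554187]), 'grip_width': 0.08769450309932393}
```

View pics/top0.png

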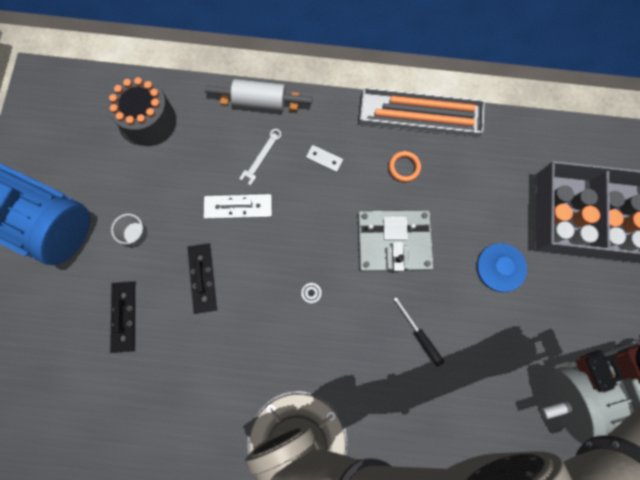

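View pics/side0.png

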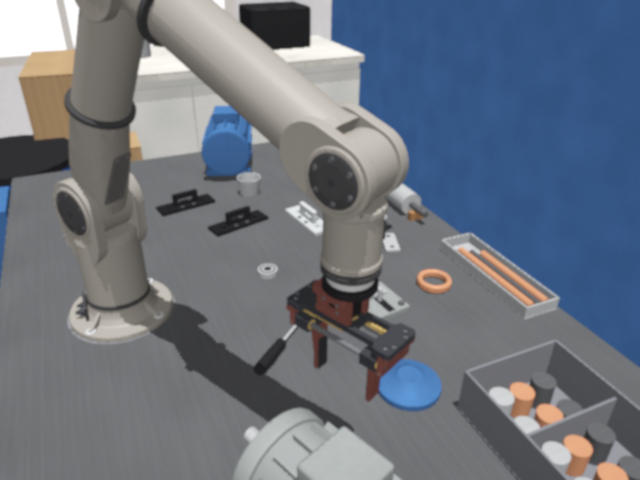

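The top view shows the aluminium template at about (238,206), two black look-alikes at (202,278) and (122,317), and the fixture at (396,240). Within the fixture, the blank is near (396,228) and the knob near (398,258). The side view is mostly blocked by the arm. I'll zoom in on the top view next.

```bash
python3 - <<'E'
import cv2,numpy as np
p=cv2.imread("pics/top0.png")
a=cv2.resize(p[200:282,350:442],None,fx=8,fy=7,interpolation=cv2.INTER_CUBIC); cv2.imwrite("pics/fx0.png",a)
a=cv2.resize(p[185:227,195:280],None,fx=9,fy=9,interpolation=cv2.INTER_CUBIC); cv2.imwrite("pics/te0.png",a)
E
```

```text
(no output)
```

View pics/fx0.png

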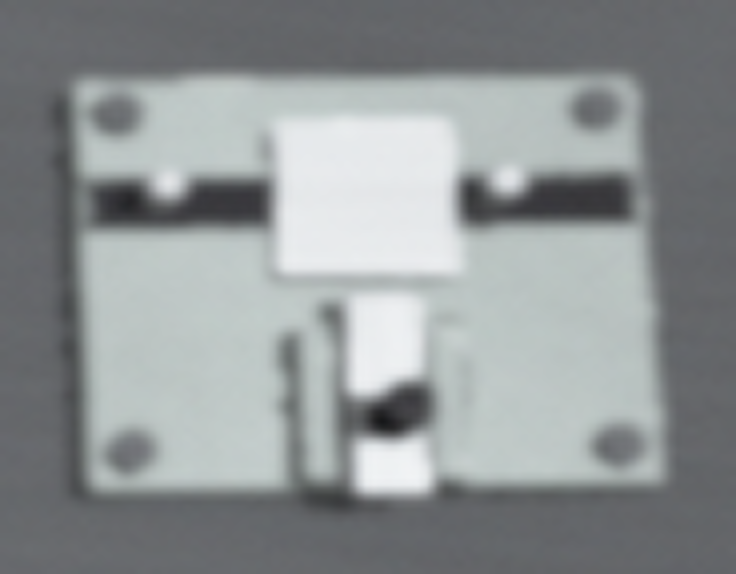

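View pics/te0.png

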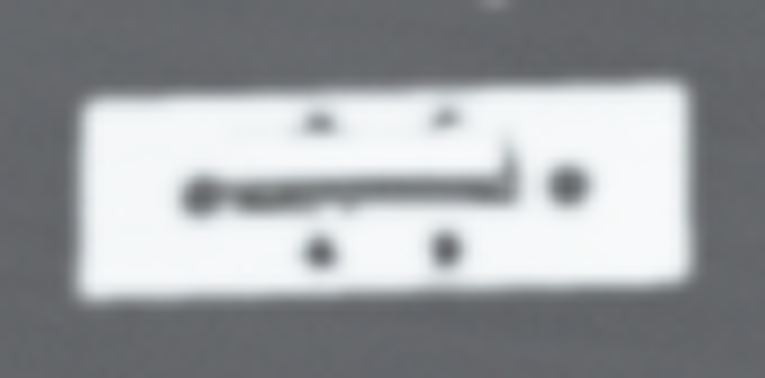

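The fixture crop shows both pin tops clearly, at about full-image (371,226) and (413.6,226). The template crop shows the holes and the handle bar. Next I'll measure them with sub-pixel masks and rays.

```bash
cat > h.py <<'E'
import numpy as np,cv2
from workcell import manip, read_camera, calibration
def ray(n,uv,z):
    c=calibration(n);R=np.array(c["R"]);t=np.array(c["t"]);o=-R.T@t
    uv=np.atleast_2d(uv).astype(float)
    d=np.c_[(uv[:,0]-c["cx"])/c["fx"],(uv[:,1]-c["cy"])/c["fy"],np.ones(len(uv))]@R
    return o+d*((z-o[2])/d[:,2])[:,None]
def proj(n,X):
    c=calibration(n);X=np.atleast_2d(X)@np.array(c["R"]).T+c["t"]
    return np.c_[X[:,0]/X[:,2]*c["fx"]+c["cx"],X[:,1]/X[:,2]*c["fy"]+c["cy"]]
def up(p,r,k=8): # crop r=(u0,v0,u1,v1) upsampled; pixel -> (i+.5)/k-.5+u0
    return cv2.resize(p[r[1]:r[3],r[0]:r[2]],None,fx=k,fy=k,interpolation=cv2.INTER_CUBIC)
def blobs(mask,r,k=8,amin=50):
    n,l,s,c=cv2.connectedComponentsWithStats(mask.astype(np.uint8))
    return [(s[i,4]/k/k,((c[i]+.5)/k-.5+np.array(r[:2])),l==i) for i in range(1,n) if s[i,4]>=amin]
def rect(m,r,k,n,z):
    cs,_=cv2.findContours(m.astype(np.uint8),cv2.RETR_EXTERNAL,cv2.CHAIN_APPROX_NONE)
    c=max(cs,key=cv2.contourArea)[:,0,:].astype(float)
    uv=(c+.5)/k-.5+np.array(r[:2])
    w=ray(n,uv,z)[:,:2]
    rc=cv2.minAreaRect((w*1000).astype(np.float32))
    return rc
E
python3 - <<'E'
from h import *
p=np.load("pics/top0.npz");d=p["d"];p=p["p"]
k=8
r=(195,185,280,227);c=up(p,r);g=c.min(2)
m=g>165
for a,uv,mm in blobs(m,r,k,2000): print("tmpl area",a,uv,"rect z.01",rect(mm,r,k,"top",.010))
hole=(g<165)
for a,uv,mm in blobs(hole,r,k,200):
    if a<200: print(" hole",round(a,1),uv.round(2),ray("top",uv,.010).round(4))
r=(350,200,442,282);c=up(p,r);g=c.min(2)
for a,uv,mm in blobs(g>215,r,k,200): print("white",round(a,1),uv.round(2),ray("top",uv,.056).round(4), rect(mm,r,k,"top",.03))
hs=cv2.cvtColor(c,cv2.COLOR_RGB2HSV)
for a,uv,mm in blobs(g>135,r,k,20000): print("base",a,uv,rect(mm,r,k,"top",.022))
for a,uv,mm in blobs(g<60,r,k,100): print("dark",round(a,1),uv.round(2))
print("depth tmpl",d[206,238],d[228,396],"grip bar?")
E
```

```text
tmpl area 1378.84375 [237.36271191 205.68879893] rect z.01 ((581.8899536132812, 236.6579132080078), (63.761131286621094, 183.69390869140625), 8.312073707580566)
 hole 102.6 [232.79 205.9 ] [[0.5798 0.2487 0.01  ]]
 hole 12.5 [257.66 205.16] [[0.5896 0.1821 0.01  ]]
 hole 7.8 [244.12 212.28] [[0.5656 0.2156 0.01  ]]
 hole 6.9 [230.13 212.64] [[0.5602 0.2529 0.01  ]]
white 457.4 [395.42 227.46] [[ 0.5586 -0.1874  0.056 ]] ((566.055908203125, -191.11219787597656), (59.1967887878418, 59.00709915161133), 6.585648536682129)
white 100.1 [397.68 248.  ] [[ 0.5053 -0.1975  0.056 ]] ((509.69390869140625, -202.14877319335938), (36.51078796386719, 22.00922966003418), 3.4900763034820557)
white 48.9 [398.75 266.2 ] [[ 0.4586 -0.2039  0.056 ]] ((463.6512756347656, -208.22171020507812), (16.411088943481445, 21.91368865966797), 6.611802101135254)
base 3660.03125 [395.44982219 240.30158607] ((533.9580078125, -195.36927795410156), (164.78274536132812, 190.17498779296875), 7.247734069824219)
dark 33.7 [421.46 228.19]
dark 15.7 [365.1  228.75]
dark 22.2 [377.79 228.53]
dark 12.7 [397.86 259.38]
depth tmpl 1.2729217 1.2422717 grip bar?
```

The template measures 0.582, 0.2365 with a yaw of 8.3°, and the rectangle centre agrees with the hole-based centre. The fixture yaw is about 7.2° and the blank centre is about (0.566, -0.191). I'll move toward the template now, which should also clear the view of the fixture.

servo_tool:
  commands:
    - [0.4,1,0.1,0,0,0.4,0]
    - [0.4,1,0.1,0,0,0.4,0]
    - [0.4,1,0.1,0,0,0.4,0]
    - [0.4,1,0.1,0,0,0.4,0]
    - [0.4,1,0.1,0,0,0.4,0]
    - [0.4,1,0.1,0,0,0.4,0]

```text
clock: 0.7
tool_pos: [0.3846, -0.3581, 0.231]
tcp_rot: [[0.655, 0.756, 0.001], [0.756, -0.655, 0.001], [0.001, -0.0, -1.0]]
wrist_force: [0.6, -0.5, 0.2]
grip_width: 0.0874
```

servo_tool:
  commands:
    - [0.4,1,0,0,0,0.4,0]
    - [0.4,1,0,0,0,0.4,0]
    - [0.4,1,0,0,0,0.4,0]
    - [0.4,1,0,0,0,0.4,0]
    - [0.4,1,0,0,0,0.4,0]
    - [0.4,1,0,0,0,0.4,0]

```text
clock: 1.3
tool_pos: [0.4837, -0.1076, 0.2308]
tcp_rot: [[0.291, 0.957, 0.001], [0.957, -0.291, 0.002], [0.002, 0.0, -1.0]]
wrist_force: [0.4, -0.2, 0.7]
grip_width: 0.0878
```

servo_tool:
  commands:
    - [0.4,1,0,0,0,0.4,0]
    - [0.4,1,0,0,0,0.4,0]
    - [0.4,1,0,0,0,0.4,0]
    - [0.4,1,0,0,0,0.4,0]
    - [0.4,1,0,0,0,0.4,0]
    - [0.4,1,0,0,0,0.4,0]

```text
clock: 1.9
tool_pos: [0.5826, 0.1428, 0.2304]
tcp_rot: [[-0.123, 0.992, -0.0], [0.992, 0.123, 0.003], [0.003, 0.0, -1.0]]
wrist_force: [-0.7, 0.1, -0.5]
grip_width: 0.0884
```

```bash
python3 - <<'E'
from h import *
for n in ("top","side"):
    p,d=read_camera(n); cv2.imwrite(f"pics/{n}1.png",p[:,:,::-1]); np.savez(f"pics/{n}1.npz",p=p,d=d)
E
```

```text
(no output)
```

View pics/side1.png

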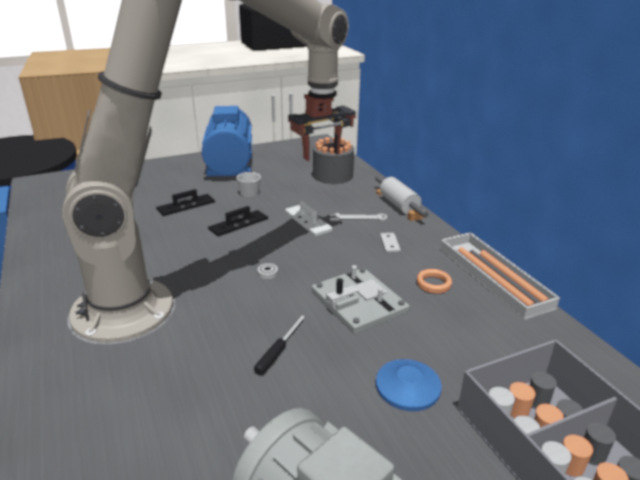

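View pics/top1.png

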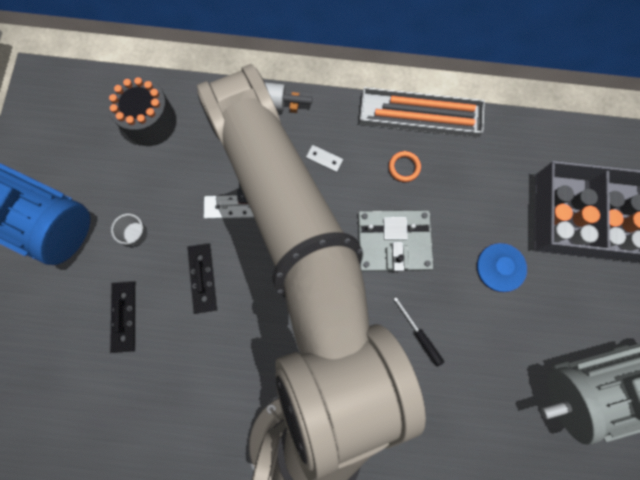

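Now the side view shows the fixture clearly at about (360,297), with the pins and knob visible, and the template at (310,218). I'll measure the pin tops in both views.

```bash
python3 - <<'E'
from h import *
p=np.load("pics/side1.npz")["p"]
cv2.imwrite("pics/fs1.png",cv2.resize(p[255:335,305:415],None,fx=7,fy=7,interpolation=cv2.INTER_CUBIC)[:,:,::-1])
q=np.load("pics/top1.npz")["p"]
a=cv2.resize(q[216:238,360:382],None,fx=16,fy=16,interpolation=cv2.INTER_NEAREST)
b=cv2.resize(q[216:238,402:424],None,fx=16,fy=16,interpolation=cv2.INTER_NEAREST)
cv2.imwrite("pics/ft1.png",np.hstack([a,b])[:,:,::-1])
# expected projection from fixture estimate
th=np.radians(7.2);R=np.array([[np.cos(th),-np.sin(th)],[np.sin(th),np.cos(th)]])
for y in(-55,55):
    for z in (.022,.056):
        X=np.r_[R@[0,y/1000]+[.566,-.191],z]; print(y,z,X.round(4),proj("top",X).round(1),proj("side",X).round(1))
E
```

```text
-55 0.022 [ 0.5729 -0.2456  0.022 ] [[415.5 227.8]] [[383.2 302.1]]
-55 0.056 [ 0.5729 -0.2456  0.056 ] [[418.2 224.7]] [[384.2 290.5]]
55 0.022 [ 0.5591 -0.1364  0.022 ] [[374.2 228.2]] [[357.  279.3]]
55 0.056 [ 0.5591 -0.1364  0.056 ] [[375.8 225.1]] [[357.6 268.1]]
```

View pics/fs1.png

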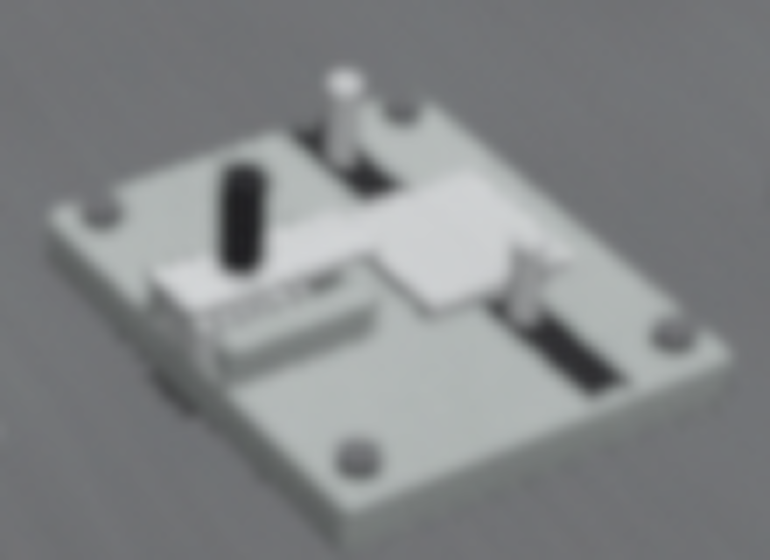

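View pics/ft1.png

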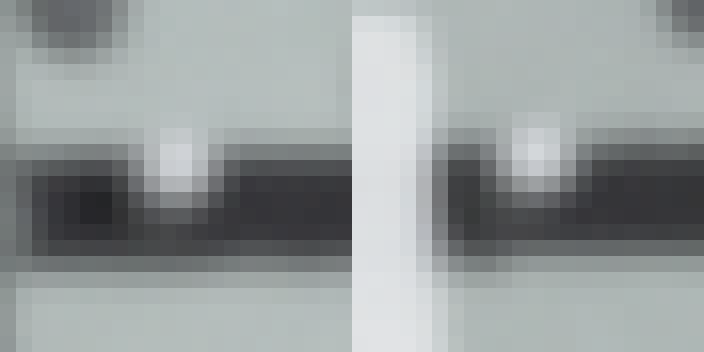

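Zoomed in, the top view puts the pin tops at about (370.5,225.5) and (413.0,225.2). The side view has the far pin's top at about (353.8,266.2). Now I'll work out the positions from both views.

```bash
python3 - <<'E'
from h import *
for f in ("top0","top1"):
    q=np.load(f"pics/{f}.npz")["p"].astype(float).mean(2)
    for (u,v) in((370.5,225.5),(413,225.2)):
        u0,v0=int(u)-4,int(v)-2
        w=q[v0-1:v0+6,u0:u0+10]
        # column profile over rows in slot
        prof=q[225:228,u0:u0+10].mean(0); b=np.clip(prof-np.percentile(prof,40)-20,0,None)
        cu=(b*np.arange(u0,u0+10)).sum()/b.sum()
        col=q[218:236,int(round(cu))-1:int(round(cu))+2].mean(1)
        print(f,"cu",round(cu,2),"col rows218..",col.round(0).astype(int))
print(ray("top",[[370.5,225.5],[413,225.2],],.056).round(4),ray("side",[[353.8,266.2]],.056).round(4))
# fixture refs at known z: latch tongue centre line, base corners, knob in side
p=np.load("pics/side1.npz")["p"]
r=(305,255,415,335);c=up(p,r);
for a,uv,mm in blobs(c.max(2)<45,r,8,300): 
    ys,xs=np.nonzero(mm); print("dark side",round(a,1),uv.round(2),(xs.min()/8+r[0],xs.max()/8+r[0],ys.min()/8+r[1],ys.max()/8+r[1]))
    print(ray("side",uv,.0685))
q=np.load("pics/top1.npz")["p"]
r=(385,240,412,275);c=up(q,r)
cv2.imwrite("pics/kn1.png",cv2.resize(q[238:278,380:418],None,fx=14,fy=14,interpolation=cv2.INTER_CUBIC)[:,:,::-1])
E
```

```text
top0 cu 370.56 col rows218.. [196 196 198 198 198 200 207 215 210 183 134  91  72  76 118 167 191 197]
top0 cu 413.0 col rows218.. [190 190 190 189 190 198 212 218 204 161 109  77  72 109 158 183 190 191]
top1 cu 370.56 col rows218.. [185 185 185 187 186 188 195 203 198 172 126  86  67  72 111 156 180 185]
top1 cu 413.0 col rows218.. [179 178 178 178 179 187 199 207 191 151 102  72  68 102 148 173 179 180]
[[ 0.5564 -0.1229  0.056 ]
 [ 0.5699 -0.2322  0.056 ]] [[ 0.5543 -0.1248  0.056 ]]
dark side 35.9 [339.03 286.47] (np.float64(337.75), np.float64(341.25), np.float64(281.5), np.float64(292.375))
[[ 0.47401799 -0.20484482  0.0685    ]]
```

View pics/kn1.png

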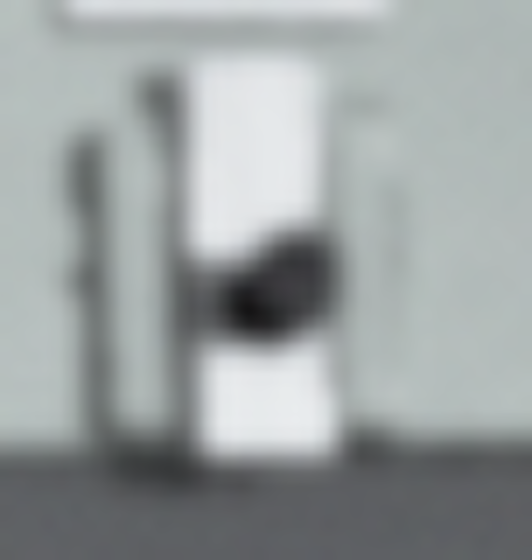

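servo_tool:
  commands:
    - [0,0.38,-0.5,0,0,0.02,0]
    - [0,0.38,-0.5,0,0,0.02,0]
    - [0,0.38,-0.5,0,0,0.02,0]
    - [0,0.38,-0.5,0,0,0.02,0]
    - [0,0.38,-0.5,0,0,0.02,0]

```text
clock: 2.5
tool_pos: [0.5814, 0.2308, 0.1042]
tcp_rot: [[-0.139, 0.99, -0.003], [0.99, 0.139, -0.002], [-0.001, -0.003, -1.0]]
wrist_force: [-0.0, -0.2, 0.4]
grip_width: 0.0879
```

servo_tool:
  commands:
    - [0,0,-0.15,0,0,0,0]
    - [0,0,-0.26,0,0,0,0]
    - [0,0,-0.27,0,0,0,0]
    - [0,0,-0.27,0,0,0,0]

```text
clock: 2.9
tool_pos: [0.5837, 0.2302, 0.0395]
tcp_rot: [[-0.136, 0.991, 0.001], [0.991, 0.136, -0.001], [-0.001, 0.001, -1.0]]
wrist_force: [-0.5, 0.0, 0.4]
grip_width: 0.0876
```

servo_tool:
  commands:
    - [-0.006,0.024,-0.012,0,0,0,0]
    - [-0.006,0.024,-0.012,0,0,0,0]
    - [-0.006,0.024,-0.012,0,0,0,0.5]
    - [-0.006,0.024,-0.012,0,0,0,1]
    - [-0.006,0.024,-0.012,0,0,0,1]
    - [-0.006,0.024,-0.012,0,0,0,1]
    - [-0.006,0.024,-0.012,0,0,0,1]
    - [-0.006,0.024,-0.012,0,0,0,1]
    - [-0.006,0.024,-0.012,0,0,0,1]
    - [-0.006,0.024,-0.012,0,0,0,1]
  force: 45

```text
clock: 3.9
tool_pos: [0.581, 0.238, 0.0351]
tcp_rot: [[-0.138, 0.99, -0.0], [0.99, 0.138, 0.0], [0.0, -0.0, -1.0]]
wrist_force: [0.7, 0.5, -0.4]
grip_width: 0.0269
```

servo_tool:
  commands:
    - [0,0,0,0,0,0,1]
    - [0,0,0,0,0,0,1]
    - [0,0,0,0,0,0,1]
    - [0,0,0,0,0,0,1]

```text
clock: 4.3
tool_pos: [0.581, 0.238, 0.0352]
tcp_rot: [[-0.138, 0.99, 0.0], [0.99, 0.138, 0.0], [0.0, 0.0, -1.0]]
wrist_force: [0.1, 0.3, 0.3]
grip_width: 0.0006
```

The jaws closed on nothing (0.6 mm opening), so I missed the bar. I'll look before moving again.

```bash
python3 - <<'E'
from h import *
for n in ("top","side"):
    p,d=read_camera(n); cv2.imwrite(f"pics/{n}2.png",p[:,:,::-1]); np.savez(f"pics/{n}2.npz",p=p,d=d)
    r=(190,180,290,240) if n=="top" else (270,170,380,250)
    cv2.imwrite(f"pics/{n}2z.png",cv2.resize(p[r[1]:r[3],r[0]:r[2]],None,fx=7,fy=7,interpolation=cv2.INTER_CUBIC)[:,:,::-1])
print(manip.get_obs()["grip_width"])
E
```

```text
0.0004542423368098256
```

View pics/side2z.png

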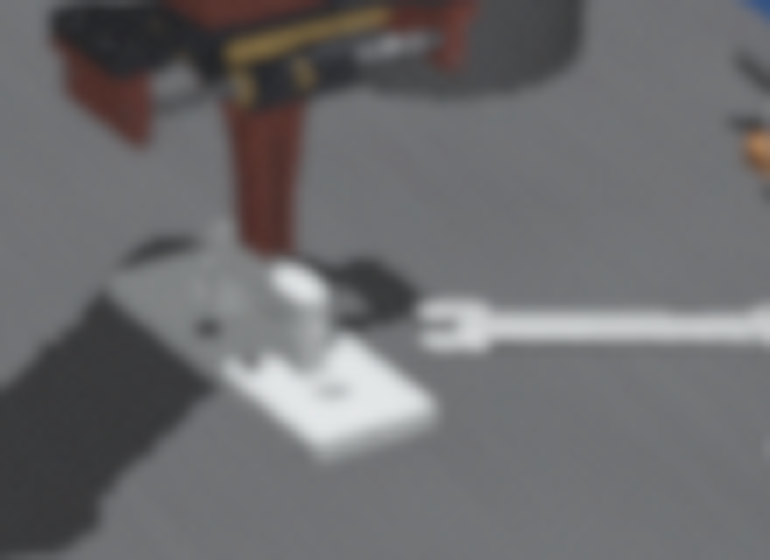

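View pics/top2z.png

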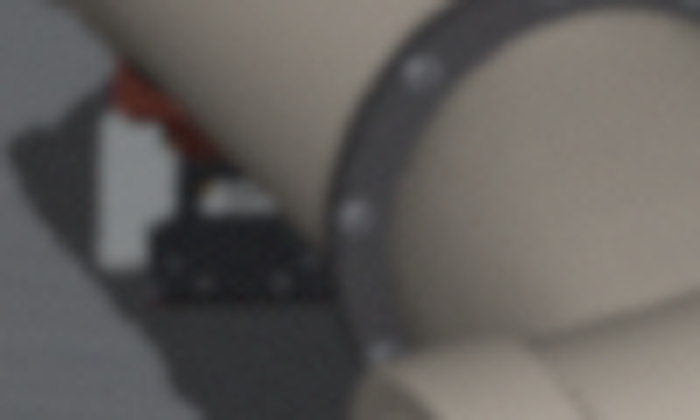

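```bash
python3 - <<'E'
from h import *
o=manip.get_obs();t=o["tool_pos"];print(t,o["wrist_force"])
def z(X,n="side",r=(270,170)): return ((proj(n,X)-r+.5)*7).round(0).tolist()
print("tip",z(t-[0,0,.014]),"tcp",z(t),"up40",z(t+[0,0,.04]))
th=np.radians(8.3);R=np.array([[np.cos(th),-np.sin(th)],[np.sin(th),np.cos(th)]])
for y in(-41,0,41):
  for zz in (.01,.032,.05): print(y,zz,z(np.r_[R@[0,y/1000]+[.582,.2365],zz]))
for x,y in ((-30,-90),(30,-90),(-30,90),(30,90)): print(x,y,z(np.r_[R@[x/1000,y/1000]+[.582,.2365],.01]))
d=np.load("pics/side2.npz")["d"]; 
for v in range(195,240,3): print(v,d[v,303:330:3].round(3))
E
```

```text
[0.58097738 0.23791694 0.0351525 ] [ 0.31540703 -0.38752079 -0.39985756]
tip [[267.0, 314.0]] tcp [[267.0, 286.0]] up40 [[267.0, 204.0]]
-41 0.01 [[319.0, 375.0]]
-41 0.032 [[319.0, 331.0]]
-41 0.05 [[319.0, 294.0]]
0 0.01 [[270.0, 337.0]]
0 0.032 [[270.0, 293.0]]
0 0.05 [[270.0, 257.0]]
41 0.01 [[223.0, 300.0]]
41 0.032 [[223.0, 257.0]]
41 0.05 [[222.0, 221.0]]
-30 -90 [[320.0, 441.0]]
30 -90 [[438.0, 405.0]]
-30 90 [[112.0, 273.0]]
30 90 [[225.0, 243.0]]
195 [1.848 1.625 1.627 1.638 1.839 1.848 1.849 1.848 1.845]
198 [1.823 1.638 1.635 1.641 1.819 1.823 1.828 1.831 1.822]
201 [1.803 1.637 1.639 1.648 1.807 1.807 1.807 1.8   1.804]
204 [1.677 1.651 1.635 1.648 1.782 1.784 1.791 1.788 1.787]
207 [1.673 1.657 1.652 0.    1.773 1.771 1.769 1.763 1.762]
210 [1.698 1.66  1.638 1.629 1.743 1.753 1.743 1.755 1.755]
213 [1.691 1.709 1.644 1.63  1.625 0.    1.718 1.729 1.727]
216 [1.694 1.689 1.69  1.64  1.637 1.711 1.708 1.713 1.713]
219 [1.675 1.672 1.674 1.643 1.636 1.675 1.696 1.696 1.695]
222 [1.657 1.659 1.657 1.647 1.644 1.655 1.653 1.661 1.679]
225 [1.653 1.636 1.641 1.649 1.635 1.642 1.635 1.635 1.635]
228 [1.643 1.644 1.627 1.62  1.626 1.627 1.625 1.626 1.625]
231 [1.631 1.635 1.626 1.612 1.604 1.607 1.611 1.615 1.621]
234 [1.615 1.614 1.615 1.614 1.602 1.605 1.611 1.61  1.613]
237 [1.597 1.592 1.6   1.604 1.595 1.595 1.6   1.598 1.598]
```

```bash
python3 - <<'E'
from h import *
p=np.load("pics/side2.npz")["p"][185:235,280:340]
p=np.clip(p.astype(float)*1.5,0,255).astype(np.uint8)
a=cv2.resize(p,None,fx=12,fy=11,interpolation=cv2.INTER_CUBIC)
cv2.imwrite("pics/side2zz.png",a[:,:,::-1])
E
```

```text
(no output)
```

View pics/side2zz.png

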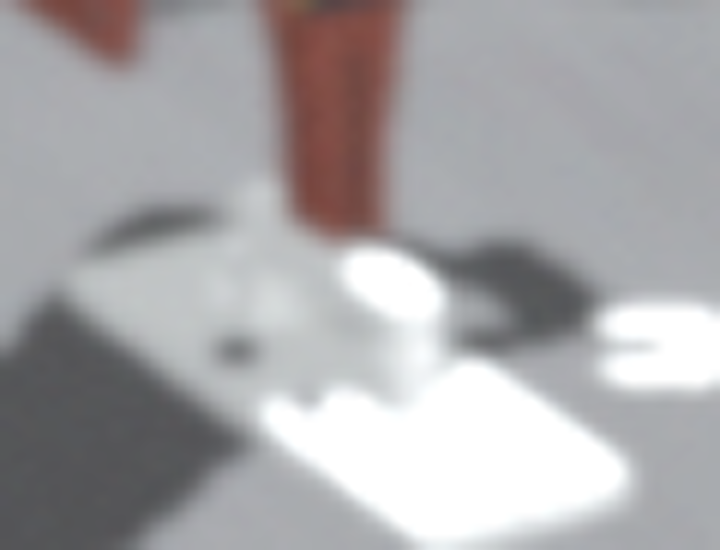

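```bash
python3 - <<'E'
from h import *
p=np.load("pics/side1.npz")["p"][80:180,270:380]
a=cv2.resize(p,None,fx=3.6,fy=5,interpolation=cv2.INTER_CUBIC)
p=np.load("pics/side2.npz")["p"][135:235,270:380]
b=cv2.resize(p,None,fx=3.6,fy=5,interpolation=cv2.INTER_CUBIC)
cv2.imwrite("pics/cmp.png",np.hstack([a,b])[:,:,::-1])
E
```

```text
(no output)
```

View pics/cmp.png

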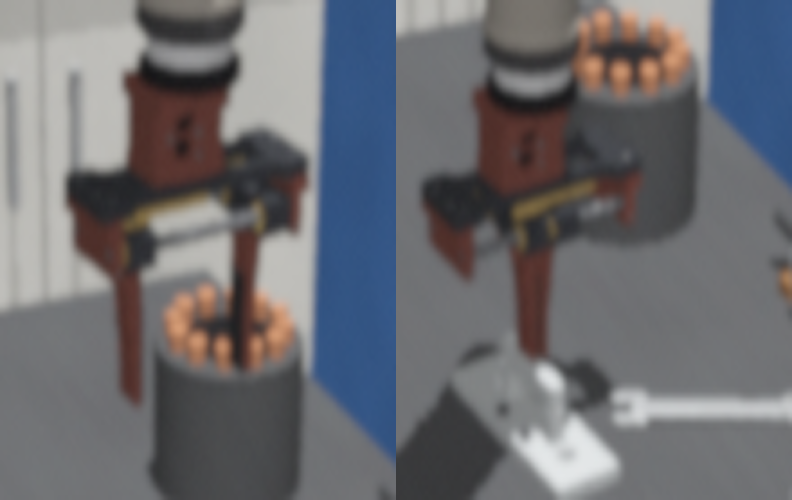

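```bash
python3 - <<'E'
from h import *
t=np.array([0.5826, 0.1428, 0.2304]);y=np.array([.992,.123,0])
for s in(-.05,.05): print(proj("side",t+s*y-[0,0,.014]).round(1))
print(proj("top",[.581,.238,.036]))
a=np.load("pics/side1.npz")["p"];b=np.load("pics/side2.npz")["p"]
cv2.imwrite("pics/cmp2.png",np.hstack([cv2.resize(x[195:240,275:345],None,fx=5.6,fy=10,interpolation=cv2.INTER_CUBIC) for x in(a,b)])[:,:,::-1])
d1=np.load("pics/side1.npz")["d"];d2=np.load("pics/side2.npz")["d"]
for v in range(200,222,2): print(v,d1[v,300:320:2].round(3),d2[v,300:320:2].round(3))
E
```

```text
[[305.8 170.4]]
[[336.6 163.4]]
[[235.14423407 203.11899193]]
200 [1.807 1.808 1.807 1.806 1.804 1.808 1.811 1.81  1.805 1.804] [1.81  1.803 1.642 1.642 1.637 1.644 1.637 1.814 1.811 1.811]
202 [1.796 1.681 1.795 1.8   1.802 1.795 1.795 1.799 1.8   1.801] [1.801 1.684 1.645 1.644 1.638 1.651 1.645 1.793 1.806 1.794]
204 [1.682 1.67  1.669 1.677 1.78  1.779 1.785 1.787 1.786 1.789] [1.688 1.675 1.659 1.651 1.643 1.642 1.648 1.782 1.787 1.784]
206 [1.688 1.674 1.657 1.657 1.66  1.773 1.774 1.776 1.776 1.766] [1.692 1.678 1.665 1.65  1.647 1.646 1.652 1.771 1.779 1.769]
208 [1.689 1.673 1.668 1.666 1.65  1.643 1.648 1.75  1.758 1.756] [1.69  1.677 1.67  1.661 1.644 1.654 1.644 1.766 1.758 1.757]
210 [1.694 1.681 1.674 1.665 1.645 1.639 1.642 1.643 1.745 1.751] [1.7   1.679 1.675 1.66  1.647 1.64  1.629 1.634 1.742 1.753]
212 [1.704 1.687 1.685 1.667 1.648 1.639 1.629 1.629 1.628 1.729] [1.705 1.688 1.7   1.668 1.649 1.643 1.629 1.631 1.625 1.733]
214 [1.701 1.694 1.699 1.701 1.706 1.644 1.627 1.635 1.629 1.716] [1.704 1.688 1.7   1.706 1.704 1.644 1.632 1.633 1.632 1.727]
216 [1.684 1.696 1.683 1.691 1.689 1.692 1.641 1.636 1.638 1.715] [1.677 1.679 1.683 1.689 1.688 1.691 1.64  1.637 1.638 1.711]
218 [1.675 1.684 1.674 1.675 1.677 1.683 1.641 1.634 1.641 1.674] [1.679 1.682 1.667 1.672 1.677 1.67  1.649 1.637 1.639 1.666]
220 [1.663 1.668 1.663 1.669 1.672 1.667 1.644 1.645 1.644 0.   ] [1.659 1.667 1.666 1.67  1.665 1.665 1.645 1.638 1.634 1.676]
```

View pics/cmp2.png

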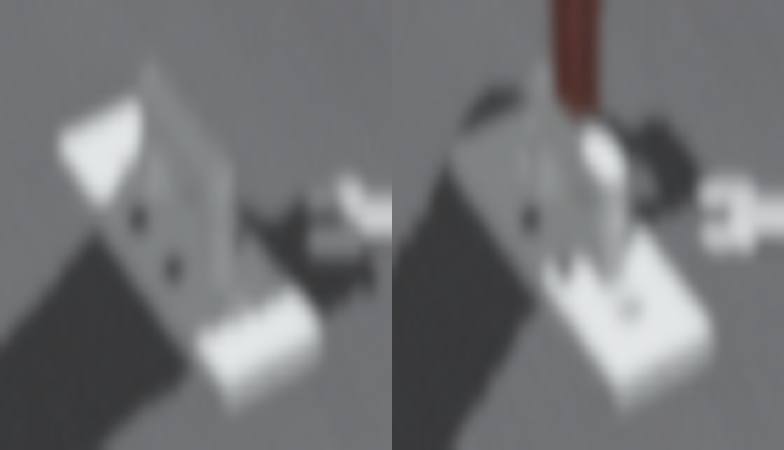

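```bash
python3 - <<'E'
from h import *
t=np.array([0.2822, -0.6126, 0.2048]);y=np.array([.4185,-.9082,0])
for z in (-.014,.005,.02,.03):
  for s in(-.0485,.0485): print(z,s,proj("side",t+s*y+[0,0,z]).round(1))
c=calibration("side");R=np.array(c["R"]);print((-R.T@np.array(c["t"])).round(3))
a=np.load("pics/side0.npz")["p"]
cv2.imwrite("pics/g0.png",cv2.resize(a[270:410,270:430],None,fx=4.5,fy=4,interpolation=cv2.INTER_CUBIC)[:,:,::-1])
d=np.load("pics/side0.npz")["d"]
for v in range(330,405,5): print(v,d[v,312:330:4].round(3),d[v,364:384:4].round(3))
E
```

```text
-0.014 -0.0485 [[320.1 378.9]]
-0.014 0.0485 [[370.3 411.6]]
0.005 -0.0485 [[320.2 369.8]]
0.005 0.0485 [[371.1 402.3]]
0.02 -0.0485 [[320.4 362.6]]
0.02 0.0485 [[371.7 394.8]]
0.03 -0.0485 [[320.5 357.6]]
0.03 0.0485 [[372.1 389.7]]
[ 0.005 -1.127  0.805]
330 [0.788 0.751 0.746 0.744 1.232] [1.233 0.755 0.747 0.728 0.728]
335 [0.795 0.784 0.788 0.743 0.737] [0.697 0.698 1.224 1.228 0.726]
340 [1.207 0.79  0.791 0.799 1.203] [0.698 0.692 0.689 0.688 0.688]
345 [1.186 0.795 0.794 0.802 1.195] [1.192 0.71  0.69  0.682 0.683]
350 [1.176 0.8   0.802 0.808 1.173] [0.703 0.702 0.682 0.676 0.673]
355 [1.162 0.805 0.805 0.813 1.162] [0.696 0.693 0.694 0.676 0.673]
360 [1.15  0.808 0.811 0.82  1.151] [0.697 0.693 0.685 0.687 0.677]
365 [1.135 0.816 0.814 1.139 1.135] [0.703 0.695 0.69  0.688 0.682]
370 [1.12  1.124 1.126 1.12  1.126] [1.123 0.734 0.696 0.697 0.685]
375 [1.111 1.108 1.111 1.106 1.106] [1.112 0.74  0.737 0.734 0.688]
380 [1.099 1.098 1.099 1.097 1.101] [1.099 0.741 0.737 0.743 0.759]
385 [1.087 1.085 1.085 1.09  1.084] [1.089 0.747 0.746 0.758 1.064]
390 [1.078 1.075 1.075 1.075 1.076] [1.077 0.75  0.751 0.763 1.061]
395 [1.061 1.068 1.067 1.064 1.066] [1.069 0.756 0.758 0.767 1.06 ]
400 [1.054 1.051 1.053 1.055 1.056] [1.056 0.759 1.054 1.056 1.055]
```

View pics/g0.png

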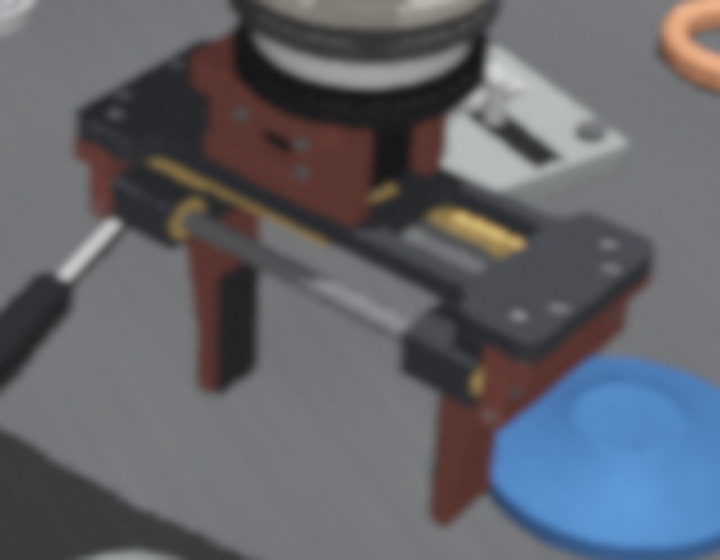

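The visible fingertips stand about 25–30 mm higher than the reported TCP height implies. I see the same offset in all three side pictures, and the depth readings say it's vertical. So the jaws closed just above the bar, without contact. I'll reopen, go lower by about that amount, then check by sight before closing.

servo_tool:
  commands:
    - [0,0,0,0,0,0,0]
    - [0,0,0,0,0,0,0]
    - [0,0,0,0,0,0,0]
    - [0,0,0,0,0,0,0]
    - [0,0,0,0,0,0,0]
    - [0,0,0,0,0,0,0]
    - [0,0,0,0,0,0,0]
    - [0,0,0,0,0,0,0]

```text
clock: 5.2
tool_pos: [0.581, 0.2379, 0.0352]
tcp_rot: [[-0.138, 0.99, 0.0], [0.99, 0.138, 0.0], [0.0, 0.0, -1.0]]
wrist_force: [-0.3, -0.5, 1.2]
grip_width: 0.0608
```

servo_tool:
  commands:
    - [0,0,-0.03,0,0,0,0]
    - [0,0,-0.06,0,0,0,0]
    - [0,0,-0.08,0,0,0,0]
    - [0,0,-0.08,0,0,0,0]

```text
clock: 5.6
tool_pos: [0.5802, 0.2375, 0.0138]
tcp_rot: [[-0.138, 0.99, -0.002], [0.99, 0.138, -0.001], [-0.001, -0.002, -1.0]]
wrist_force: [-0.1, -0.4, 0.3]
grip_width: 0.0871
```

```bash
cat > look.py <<'E'
import sys
from h import *
k=sys.argv[1]
o=manip.get_obs();print({a:np.round(o[a],4).tolist() for a in("clock","tool_pos","wrist_force","grip_width","joint_positions")})
for n in sys.argv[2].split(","):
    p,d=read_camera(n); cv2.imwrite(f"pics/{n}{k}.png",p[:,:,::-1]); np.savez(f"pics/{n}{k}.npz",p=p,d=d)
if len(sys.argv)>3:
    r=list(map(int,sys.argv[3].split(",")));f=min(780/(r[2]-r[0]),590/(r[3]-r[1]))
    cv2.imwrite(f"pics/z{k}.png",cv2.resize(p[r[1]:r[3],r[0]:r[2]],None,fx=f,fy=f,interpolation=cv2.INTER_CUBIC)[:,:,::-1])
E
python3 look.py 3 side 260,140,380,235
```

```text
{'clock': 5.6, 'tool_pos': [0.5802, 0.2375, 0.0138], 'wrist_force': [-0.0865, -0.4035, 0.2647], 'grip_width': 0.0871, 'joint_positions': [-7.5043, 38.9292, -28.198, 102.0645, 24.651, 45.3466, -40.1105]}
```

View pics/z3.png

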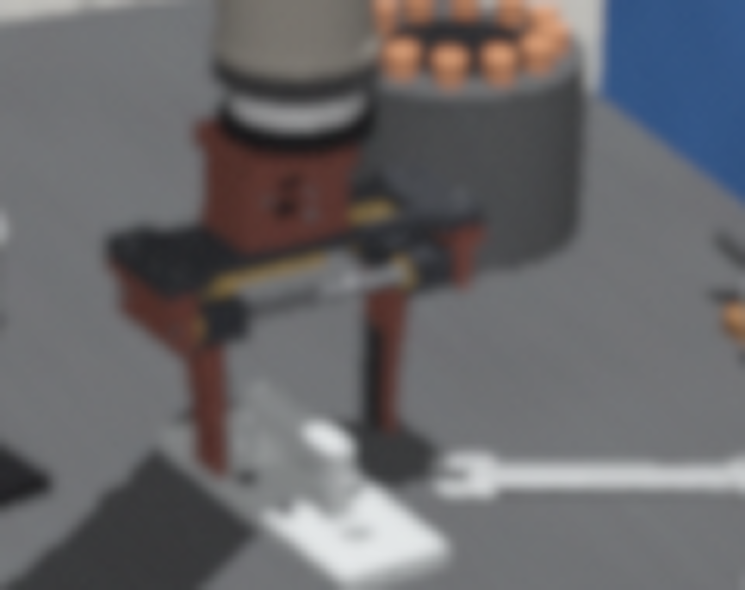

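```bash
python3 - <<'E'
from h import *
for z in(0,.01,.02,.03,.04): print(z,proj("side",[[.5307,.2306,z],[.63,.244,z],]).round(1).tolist())
E
```

```text
0 [[293.4, 224.4], [321.1, 216.6]]
0.01 [[293.4, 221.6], [321.2, 213.8]]
0.02 [[293.3, 218.7], [321.2, 211.0]]
0.03 [[293.3, 215.8], [321.3, 208.2]]
0.04 [[293.3, 212.9], [321.3, 205.3]]
```

The fingers now straddle the bar with the tips at about z = 0.027. I'll go 5 mm lower and close.

servo_tool:
  commands:
    - [0.006,0,-0.02,0,0,0,0]
    - [0.006,0,-0.02,0,0,0,0]
    - [0.006,0,-0.02,0,0,0,1]
    - [0.006,0,-0.02,0,0,0,1]
    - [0.006,0,-0.02,0,0,0,1]
    - [0.006,0,-0.02,0,0,0,1]
    - [0.006,0,-0.02,0,0,0,1]
    - [0.006,0,-0.02,0,0,0,1]
    - [0.006,0,-0.02,0,0,0,1]
    - [0.006,0,-0.02,0,0,0,1]
    - [0.006,0,-0.02,0,0,0,1]
    - [0.006,0,-0.02,0,0,0,1]
  force: 45

```text
clock: 6.85
tool_pos: [0.5816, 0.2379, 0.0101]
tcp_rot: [[-0.138, 0.99, -0.001], [0.99, 0.138, -0.001], [-0.0, -0.001, -1.0]]
wrist_force: [-2.3, -1.2, 2.8]
grip_width: 0.0139
```

servo_tool:
  commands:
    - [0,0,0,0,0,0,1]
    - [0,0,0,0,0,0,1]
    - [0,0,0,0,0,0,1]

```text
clock: 7.15
tool_pos: [0.5816, 0.2379, 0.0101]
tcp_rot: [[-0.138, 0.99, -0.001], [0.99, 0.138, -0.001], [-0.0, -0.001, -1.0]]
wrist_force: [-5.7, -0.7, 4.4]
grip_width: 0.0139
```

Gripped, with an opening of 13.9 mm (the bar is 14). Lifting now.

servo_tool:
  commands:
    - [0,0,0.06,0,0,0,1]
    - [0,0,0.2,0,0,0,1]
    - [0,0,0.4,0,0,0,1]
    - [0,0,0.5,0,0,0,1]
    - [0,0,0.5,0,0,0,1]
    - [0,0,0.5,0,0,0,1]

```text
clock: 7.75
tool_pos: [0.583, 0.2375, 0.1353]
tcp_rot: [[-0.138, 0.99, 0.001], [0.99, 0.138, 0.0], [-0.0, 0.001, -1.0]]
wrist_force: [-0.3, -0.5, -3.7]
grip_width: 0.014
```

servo_tool:
  commands:
    - [-0.02,-0.15,0,0,0,0,1]
    - [-0.04,-0.3,0,0,0,0,1]
    - [-0.06,-0.45,0,0,0,-0.014,1]
    - [-0.07,-0.6,0,0,0,-0.014,1]
    - [-0.07,-0.75,0,0,0,-0.014,1]
    - [-0.07,-0.9,0,0,0,-0.014,1]
    - [-0.07,-1,0,0,0,-0.014,1]
    - [-0.07,-1,0,0,0,-0.014,1]

```text
clock: 8.55
tool_pos: [0.5634, -0.0182, 0.1326]
tcp_rot: [[-0.116, 0.993, -0.004], [0.993, 0.116, -0.003], [-0.002, -0.005, -1.0]]
wrist_force: [0.2, -0.3, -4.6]
grip_width: 0.0139
```

servo_tool:
  commands:
    - [0,-0.15,0,0,0,0,1]
    - [0,-0.3,0,0,0,0,1]
    - [0,-0.45,0,0,0,0,1]
    - [-0.004,-0.6,0,0,0,0,1]
    - [-0.004,-0.66,-0.05,0,0,0,1]
    - [-0.004,-0.66,-0.14,0,0,0,1]
    - [-0.004,-0.66,-0.2,0,0,0,1]
    - [-0.004,-0.66,-0.2,0,0,0,1]
    - [-0.004,-0.66,-0.2,0,0,0,1]

```text
clock: 9.45
tool_pos: [0.5639, -0.1755, 0.0846]
tcp_rot: [[-0.126, 0.992, -0.001], [0.992, 0.126, 0.001], [0.001, -0.001, -1.0]]
wrist_force: [0.4, -0.2, -2.8]
grip_width: 0.0135
```

```bash
python3 look.py 4 top,side 300,230,420,330
```

```text
{'clock': 9.45, 'tool_pos': [0.5639, -0.1755, 0.0846], 'wrist_force': [0.3751, -0.1542, -2.7571], 'grip_width': 0.0135, 'joint_positions': [31.6911, 29.9946, -26.8281, 105.4174, 17.3919, 48.7439, 3.5637]}
```

View pics/z4.png

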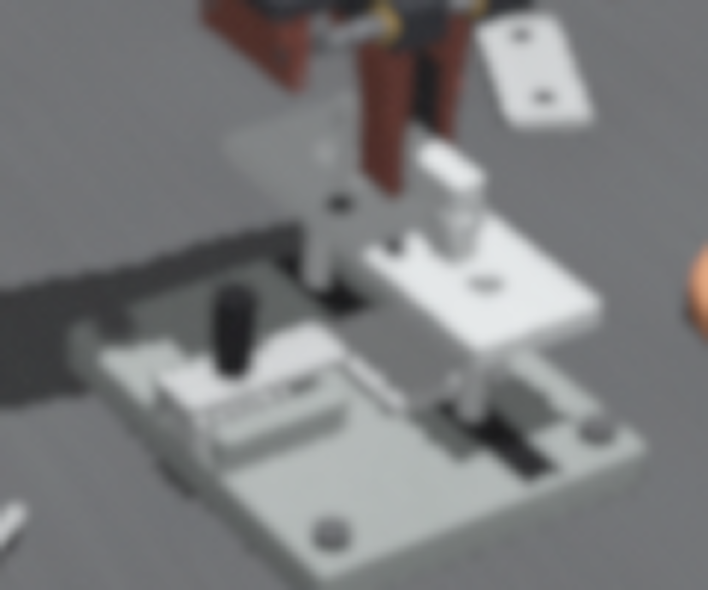

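View pics/top4.png

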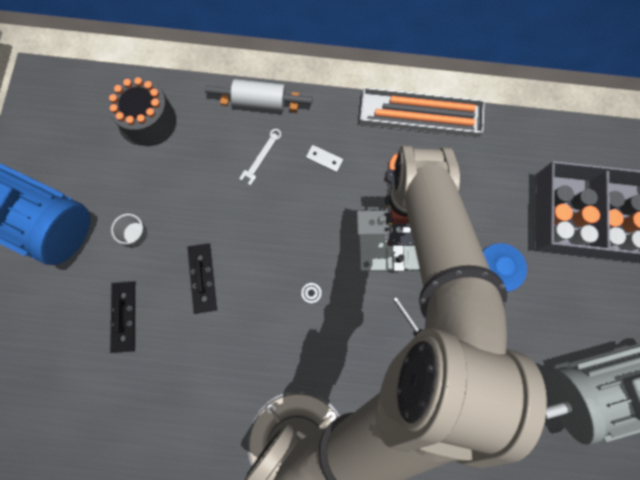

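```bash
python3 - <<'E'
from h import *
print(ray("side",[[381.7,277.5],],.0845).round(4))
print(proj("side",[.5708,-.2315,.0845]))
p=np.load("pics/side4.npz")["p"]
r=(370,268,394,288);c=up(p,r,8).astype(int).mean(2)
print(p[272:284,374:392].mean(2).round(0).astype(int))
q=np.load("pics/top4.npz")["p"]; cv2.imwrite("pics/t4z.png",cv2.resize(q[195:280,345:425],None,fx=7,fy=7,interpolation=cv2.INTER_CUBIC)[:,:,::-1])
E
```

```text
[[ 0.5718 -0.2315  0.0845]]
[[381.32407907 277.5982536 ]]
[[149 142 148 159 167 176 194 215 226 230 230 230 229 227 222 211 190 163]
 [179 163 160 168 178 190 206 220 227 230 230 230 230 229 227 223 212 195]
 [207 193 186 189 198 208 217 224 227 229 229 230 230 230 229 228 224 216]
 [222 216 211 211 215 219 221 222 222 223 225 228 230 230 230 229 228 226]
 [228 226 225 223 220 214 209 207 206 208 214 221 228 230 230 230 229 229]
 [230 229 228 226 218 202 187 181 181 183 194 211 224 229 230 230 230 230]
 [230 230 230 227 219 203 185 174 171 174 187 208 223 229 230 230 231 230]
 [230 230 230 229 225 216 204 194 190 194 204 217 226 230 230 230 231 231]
 [230 230 230 230 229 226 222 216 214 216 222 227 230 230 230 230 230 230]
 [227 229 230 231 231 230 229 228 227 228 229 231 231 231 231 231 231 230]
 [218 226 229 231 231 231 231 230 230 230 231 231 232 231 232 231 231 230]
 [200 217 226 230 231 231 231 231 231 231 231 231 231 232 232 231 230 228]]
```

View pics/t4z.png

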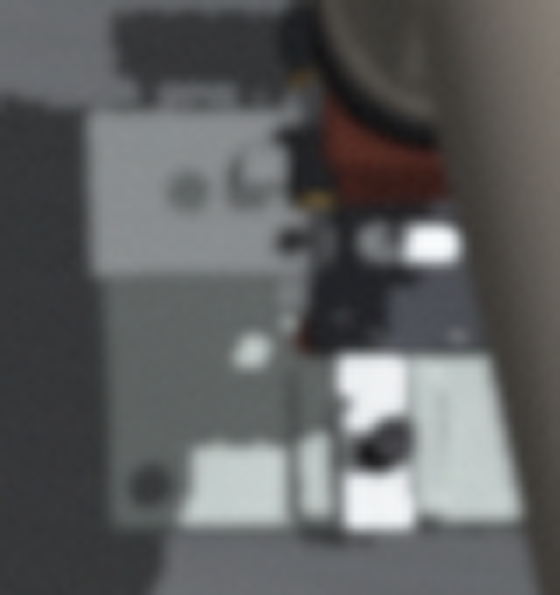

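The side view matches the predicted near hole to within about 1 mm. In the top view the left hole is at about (371.2,221.4), so I can compare it with the left pin in the same camera.

```bash
python3 - <<'E'
from h import *
p=np.load("pics/top4.npz")["p"].mean(2)
w=p[215:229,364:379];print(w.round(0).astype(int))
b=np.clip(132-p[217:226,366:377],0,None)
vv,uu=np.mgrid[217:226,366:377];c=((b*uu).sum()/b.sum(),(b*vv).sum()/b.sum());print(c)
for z in(.0845,.079): print(ray("top",[c],z).round(4))
print("expected left hole",np.array([.5639,-.1769])+.055*np.array([-.125,.992]))
E
```

```text
[[140 140 141 141 141 141 141 140 140 140 140 140 141 140 137]
 [140 140 141 140 141 141 140 139 139 140 141 140 139 135 131]
 [140 140 140 140 139 141 140 140 139 140 140 140 138 131 120]
 [141 140 140 141 141 139 136 134 136 137 139 140 135 124 108]
 [143 141 141 141 138 133 127 123 123 126 135 138 132 116  99]
 [142 141 141 140 133 123 113 108 108 114 125 133 130 112  94]
 [140 142 141 137 129 117 105 101 100 104 115 128 128 111  95]
 [141 141 140 137 128 112 102  99 100 102 115 128 128 113  99]
 [141 142 141 139 129 115 107 103 102 107 119 131 130 118 104]
 [141 142 142 140 134 124 116 112 110 115 126 135 136 126 116]
 [140 141 140 140 136 135 128 126 124 128 133 137 137 135 129]
 [141 140 140 142 140 139 137 136 134 137 137 140 139 140 137]
 [141 142 141 142 141 140 141 141 141 141 141 141 142 141 141]
 [141 141 141 142 141 142 140 141 140 142 141 142 142 142 142]]
(np.float64(371.5452029520295), np.float64(221.91097785977863))
[[ 0.5585 -0.1221  0.0845]]
[[ 0.56   -0.1226  0.079 ]]
expected left hole [ 0.557025 -0.12234 ]
```

servo_tool:
  commands:
    - [-0.002,-0.002,-0.02,0,0,0,1]
    - [-0.002,-0.002,-0.04,0,0,0,1]
    - [-0.002,-0.002,-0.05,0,0,0,1]
    - [-0.002,-0.002,-0.05,0,0,0,1]
    - [-0.002,-0.002,-0.05,0,0,0,1]

```text
clock: 10.05
tool_pos: [0.5635, -0.1776, 0.0727]
tcp_rot: [[-0.124, 0.992, -0.0], [0.992, 0.124, 0.0], [0.0, 0.0, -1.0]]
wrist_force: [0.2, -0.6, -3.4]
grip_width: 0.0135
```

servo_tool:
  commands:
    - [0,0.004,-0.008,0,0,0,1]
    - [0,0.004,-0.012,0,0,0,1]
    - [0,0.004,-0.016,0,0,0,1]
    - [0,0.004,-0.02,0,0,0,1]
    - [0,0.004,-0.02,0,0,0,1]

```text
clock: 10.55
tool_pos: [0.5634, -0.1766, 0.0675]
tcp_rot: [[-0.124, 0.992, -0.0], [0.992, 0.124, 0.0], [0.0, -0.0, -1.0]]
wrist_force: [-1.0, 0.0, -2.9]
grip_width: 0.0135
```

servo_tool:
  commands:
    - [0,0,-0.004,0,0,0,1]
    - [0,0,-0.008,0,0,0,1]
    - [0,0,-0.012,0,0,0,1]
    - [0,0,-0.012,0,0,0,1]

```text
clock: 10.95
tool_pos: [0.5634, -0.1766, 0.0645]
tcp_rot: [[-0.124, 0.992, -0.0], [0.992, 0.124, 0.0], [0.0, -0.0, -1.0]]
wrist_force: [0.4, -0.1, -4.4]
grip_width: 0.0138
```

servo_tool:
  commands:
    - [0,0,-0.004,0,0,0,1]
    - [0,0,-0.008,0,0,0,1]
    - [0,0,-0.008,0,0,0,1]

```text
clock: 11.25
tool_pos: [0.5632, -0.1766, 0.0624]
tcp_rot: [[-0.124, 0.992, -0.001], [0.992, 0.124, 0.0], [0.0, -0.0, -1.0]]
wrist_force: [-0.9, 0.0, -3.5]
grip_width: 0.0137
```

servo_tool:
  commands:
    - [0,0,-0.004,0,0,0,1]
    - [0,0,-0.008,0,0,0,1]
    - [0,0,-0.008,0,0,0,1]

```text
clock: 11.55
tool_pos: [0.5633, -0.1766, 0.0605]
tcp_rot: [[-0.124, 0.992, -0.0], [0.992, 0.124, 0.0], [0.0, -0.0, -1.0]]
wrist_force: [-1.2, -0.4, -3.0]
grip_width: 0.0139
```

No contact force yet, and I'm about 5 mm past the expected height of the pin tops. Carrying on in small steps.

servo_tool:
  commands:
    - [0,0,-0.006,0,0,0,1]
    - [0,0,-0.012,0,0,0,1]
    - [0,0,-0.016,0,0,0,1]
    - [0,0,-0.016,0,0,0,1]

```text
clock: 11.95
tool_pos: [0.5633, -0.1765, 0.0564]
tcp_rot: [[-0.124, 0.992, -0.0], [0.992, 0.124, 0.0], [0.0, -0.0, -1.0]]
wrist_force: [-2.0, -0.1, -3.9]
grip_width: 0.0141
```

servo_tool:
  commands:
    - [0,0,-0.006,0,0,0,1]
    - [0,0,-0.012,0,0,0,1]
    - [0,0,-0.016,0,0,0,1]
    - [0,0,-0.016,0,0,0,1]

```text
clock: 12.35
tool_pos: [0.5634, -0.1766, 0.0525]
tcp_rot: [[-0.124, 0.992, -0.0], [0.992, 0.124, 0.0], [0.0, -0.0, -1.0]]
wrist_force: [-2.3, 0.1, -2.9]
grip_width: 0.0137
```

servo_tool:
  commands:
    - [-0.003,0,0,0,0,0,1]
    - [-0.003,0,0,0,0,0,1]

```text
clock: 12.55
tool_pos: [0.5631, -0.1765, 0.0527]
tcp_rot: [[-0.124, 0.992, 0.001], [0.992, 0.124, 0.0], [0.0, 0.001, -1.0]]
wrist_force: [-1.4, 0.6, -5.0]
grip_width: 0.014
```

```bash
python3 look.py 5 side 300,230,420,330
```

```text
{'clock': 12.55, 'tool_pos': [0.5631, -0.1765, 0.0527], 'wrist_force': [-1.3998, 0.637, -4.9731], 'grip_width': 0.014, 'joint_positions': [30.908, 32.3055, -25.7491, 106.6466, 19.057, 45.257, 2.1689]}
```

View pics/z5.png

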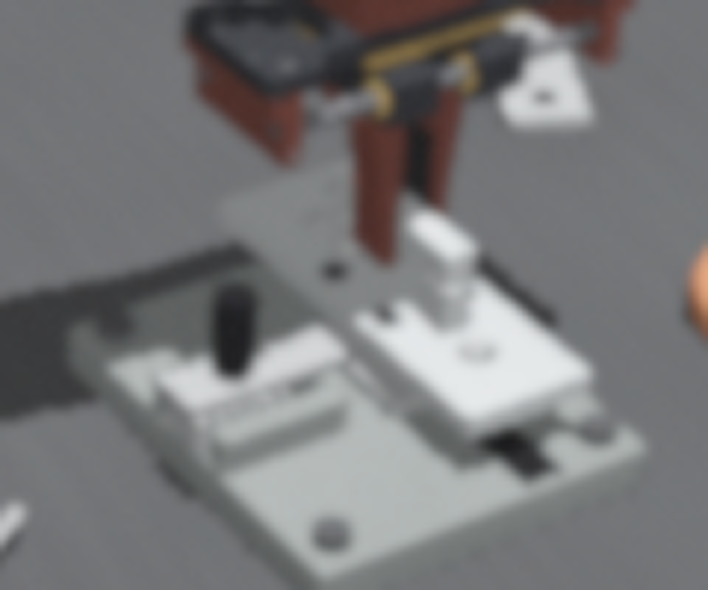

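The picture shows the near pin's bright top inside the hole, at about zoom (478,350), so the template is on the pins. I'll lower it the last 12 mm.

servo_tool:
  commands:
    - [0,0,-0.006,0,0,0,1]
    - [0,0,-0.012,0,0,0,1]
    - [0,0,-0.018,0,0,0,1]
    - [0,0,-0.02,0,0,0,1]
    - [0,0,-0.02,0,0,0,1]

```text
clock: 13.1
tool_pos: [0.5629, -0.1765, 0.0475]
tcp_rot: [[-0.124, 0.992, 0.0], [0.992, 0.124, 0.0], [0.0, 0.0, -1.0]]
wrist_force: [-0.1, 0.6, -3.2]
grip_width: 0.0134
```

servo_tool:
  commands:
    - [0,0,-0.006,0,0,0,1]
    - [0,0,-0.012,0,0,0,1]
    - [0,0,-0.016,0,0,0,1]
    - [0,0,-0.016,0,0,0,1]

```text
clock: 13.5
tool_pos: [0.5626, -0.1765, 0.0435]
tcp_rot: [[-0.124, 0.992, -0.0], [0.992, 0.124, 0.0], [0.0, -0.0, -1.0]]
wrist_force: [0.7, 0.7, -3.6]
grip_width: 0.0139
```

servo_tool:
  commands:
    - [0,0,-0.004,0,0,0,1]
    - [0,0,-0.008,0,0,0,1]
    - [0,0,-0.008,0,0,0,1]

```text
clock: 13.8
tool_pos: [0.5627, -0.1765, 0.0415]
tcp_rot: [[-0.124, 0.992, -0.0], [0.992, 0.124, 0.0], [0.0, -0.0, -1.0]]
wrist_force: [-0.2, -0.8, -3.4]
grip_width: 0.0136
```

servo_tool:
  commands:
    - [0,0,-0.003,0,0,0,1]
    - [0,0,-0.005,0,0,0,1]
    - [0,0,-0.005,0,0,0,1]

```text
clock: 14.1
tool_pos: [0.5627, -0.1765, 0.0403]
tcp_rot: [[-0.124, 0.992, -0.0], [0.992, 0.124, 0.0], [0.0, -0.0, -1.0]]
wrist_force: [-0.6, -0.1, -3.5]
grip_width: 0.0135
```

servo_tool:
  commands:
    - [0,0,-0.003,0,0,0,1]
    - [0,0,-0.004,0,0,0,1]
    - [0,0,-0.004,0,0,0,1]

```text
clock: 14.4
tool_pos: [0.5629, -0.1765, 0.04]
tcp_rot: [[-0.124, 0.992, 0.0], [0.992, 0.124, -0.0], [-0.0, 0.0, -1.0]]
wrist_force: [-2.8, 0.3, 6.0]
grip_width: 0.0137
```

servo_tool:
  commands:
    - [0,0,-0.002,0,0,0,1]
    - [0,0,-0.003,0,0,0,1]
    - [0,0,-0.003,0,0,0,1]

```text
clock: 14.7
tool_pos: [0.5629, -0.1765, 0.04]
tcp_rot: [[-0.124, 0.992, 0.0], [0.992, 0.124, -0.001], [-0.001, 0.0, -1.0]]
wrist_force: [-6.1, 1.5, 11.7]
grip_width: 0.0135
```

Contact comes at exactly the expected seated height, TCP 0.0400 with 12 N. I'll ease off and release.

servo_tool:
  commands:
    - [0,0,0.005,0,0,0,1]
    - [0,0,0.005,0,0,0,0.55]
    - [0,0,0.005,0,0,0,0.55]
    - [0,0,0.005,0,0,0,0.55]
    - [0,0,0.005,0,0,0,0.55]
    - [0,0,0.005,0,0,0,0.55]
    - [0,0,0.005,0,0,0,0.55]

```text
clock: 15.4
tool_pos: [0.5628, -0.1766, 0.0399]
tcp_rot: [[-0.124, 0.992, 0.0], [0.992, 0.124, 0.0], [0.0, 0.0, -1.0]]
wrist_force: [0.6, -0.7, -0.4]
grip_width: 0.0393
```

servo_tool:
  commands:
    - [0,0,0.06,0,0,0,0.55]
    - [0,0,0.2,0,0,0,0.55]
    - [0,0,0.36,0,0,0,1]
    - [0,0,0.48,0,0,0,1]
    - [0,0,0.48,0,0,0,1]

```text
clock: 15.9
tool_pos: [0.566, -0.1769, 0.1658]
tcp_rot: [[-0.124, 0.992, 0.009], [0.992, 0.124, -0.002], [-0.003, 0.008, -1.0]]
wrist_force: [0.3, -0.8, 0.4]
grip_width: 0.0192
```

```bash
python3 look.py 6 top,side 300,230,420,330; python3 - <<'E'
from h import *
q=np.load("pics/top6.npz")["p"]; cv2.imwrite("pics/t6z.png",cv2.resize(q[195:280,345:425],None,fx=7,fy=7,interpolation=cv2.INTER_CUBIC)[:,:,::-1])
E
```

```text
{'clock': 15.9, 'tool_pos': [0.566, -0.1769, 0.1658], 'wrist_force': [0.3045, -0.8435, 0.3713], 'grip_width': 0.0192, 'joint_positions': [33.5766, 24.3747, -28.8271, 101.8932, 13.8626, 56.7102, 6.4384]}
```

View pics/z6.png

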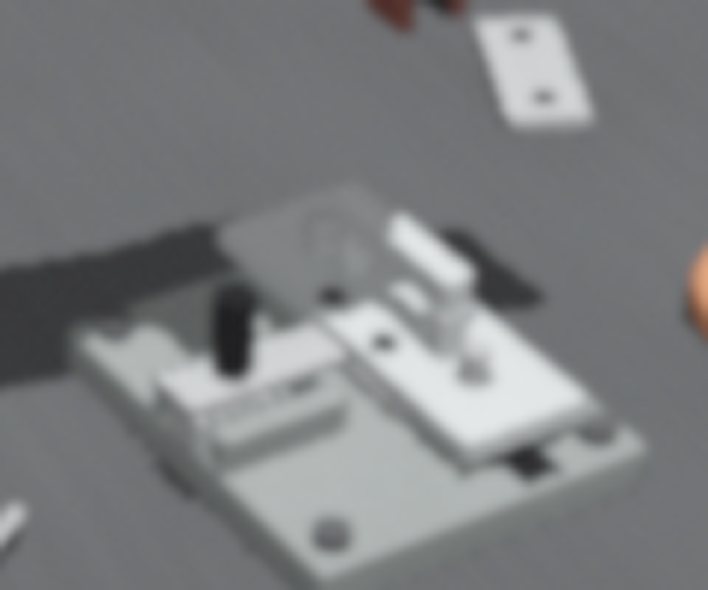

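View pics/t6z.png

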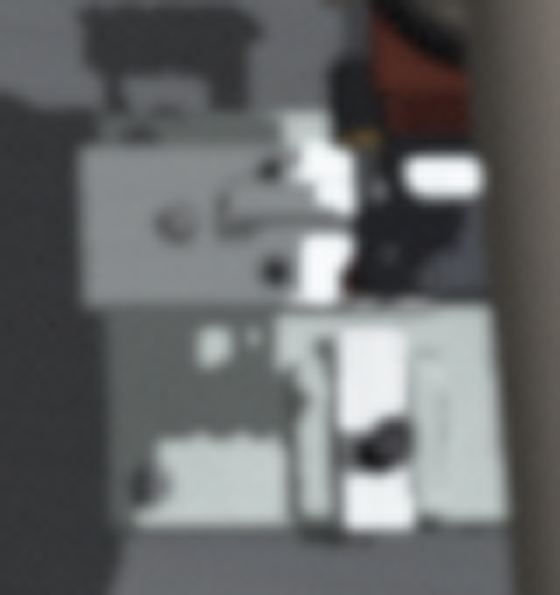

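Both pictures show the template lying flat on the blank, with pins in the holes at zoom (475,370) in the side view and (178,222) in the top view. Next is the latch: with closed fingers I'll go behind the knob, which sits at about (0.474,-0.204).

servo_tool:
  commands:
    - [-0.18,-0.04,0,0,0,0,1]
    - [-0.36,-0.08,0,0,0,0,1]
    - [-0.52,-0.125,0,0,0,0,1]
    - [-0.53,-0.125,0,0,0,0,1]
    - [-0.53,-0.125,-0.15,0,0,0,1]
    - [-0.53,-0.125,-0.3,0,0,0,1]
    - [-0.53,-0.125,-0.4,0,0,0,1]
    - [-0.53,-0.125,-0.4,0,0,0,1]
    - [-0.53,-0.125,-0.4,0,0,0,1]

```text
clock: 16.9
tool_pos: [0.4303, -0.2072, 0.0597]
tcp_rot: [[-0.124, 0.992, -0.001], [0.992, 0.124, 0.001], [0.001, -0.001, -1.0]]
wrist_force: [1.5, -0.5, 0.8]
grip_width: 0.0008
```

```bash
python3 look.py 7 side 260,200,400,310; python3 - <<'E'
from h import *
print(proj("side",[[.474,-.204,.0685]]))
E
```

```text
{'clock': 16.9, 'tool_pos': [0.4303, -0.2072, 0.0597], 'wrist_force': [1.4642, -0.51, 0.8102], 'grip_width': 0.0008, 'joint_positions': [40.7331, 23.2216, -26.8431, 121.1772, 16.3165, 39.1096, 10.118]}
[[338.86816745 286.27464359]]
```

View pics/z7.png

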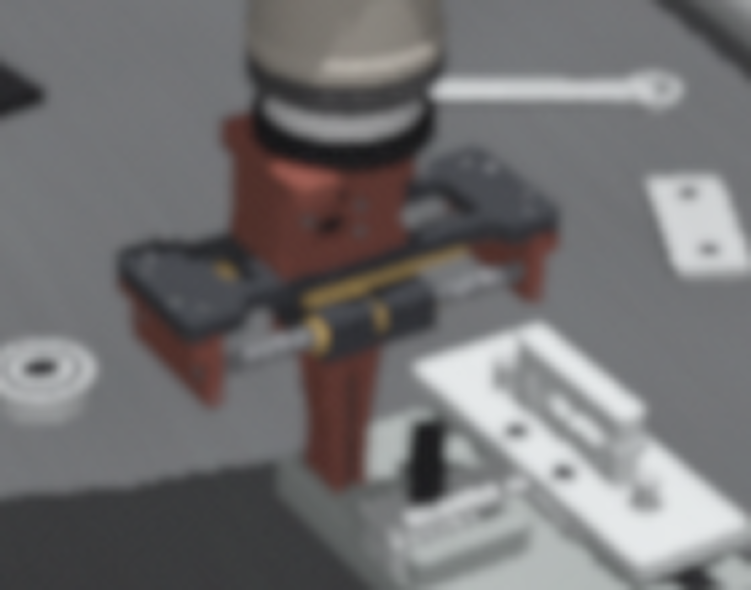

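```bash
python3 - <<'E'
from h import *
for z in(.05,.06,.07,.08): print(z,proj("side",[[.430,-.207,z],[.474,-.204,z]]).round(1).tolist())
E
```

```text
0.05 [[322.1, 297.8], [338.6, 292.7]]
0.06 [[322.2, 294.3], [338.8, 289.2]]
0.07 [[322.2, 290.8], [338.9, 285.7]]
0.08 [[322.3, 287.2], [339.0, 282.2]]
```

Fingertips at about z = 0.071, as predicted. I'll go down 10 mm and push gently along the fixture's +x.

servo_tool:
  commands:
    - [0,0,-0.04,0,0,0,1]
    - [0,0,-0.04,0,0,0,1]
    - [0.032,0.004,-0.04,0,0,0,1]
    - [0.064,0.008,-0.04,0,0,0,1]
    - [0.08,0.01,-0.04,0,0,0,1]
    - [0.08,0.01,-0.04,0,0,0,1]

```text
clock: 17.55
tool_pos: [0.4516, -0.205, 0.0502]
tcp_rot: [[-0.124, 0.992, 0.001], [0.992, 0.124, 0.0], [-0.0, 0.001, -1.0]]
wrist_force: [0.1, 0.3, 0.0]
grip_width: 0.0005
```

servo_tool:
  commands:
    - [0.016,0.002,0,0,0,0,1]
    - [0.032,0.004,0,0,0,0,1]
    - [0.048,0.006,0,0,0,0,1]
    - [0.048,0.006,0,0,0,0,1]

```text
clock: 17.95
tool_pos: [0.4618, -0.2039, 0.0497]
tcp_rot: [[-0.123, 0.992, -0.001], [0.992, 0.123, 0.0], [0.0, -0.001, -1.0]]
wrist_force: [-2.9, -0.3, 1.2]
grip_width: 0.0005
```

servo_tool:
  commands:
    - [0.016,0.002,0,0,0,0,1]
    - [0.032,0.004,0,0,0,0,1]
    - [0.04,0.005,0,0,0,0,1]
    - [0.04,0.005,0,0,0,0,1]

```text
clock: 18.35
tool_pos: [0.4725, -0.2025, 0.0497]
tcp_rot: [[-0.124, 0.992, 0.0], [0.992, 0.124, 0.0], [0.0, 0.0, -1.0]]
wrist_force: [-2.6, -0.2, 0.1]
grip_width: 0.0003
```

servo_tool:
  commands:
    - [0.012,0.0015,0,0,0,0,1]
    - [0.024,0.003,0,0,0,0,1]
    - [0.024,0.003,0,0,0,0,1]

```text
clock: 18.65
tool_pos: [0.4787, -0.2017, 0.0498]
tcp_rot: [[-0.124, 0.992, 0.0], [0.992, 0.124, 0.0], [0.0, 0.0, -1.0]]
wrist_force: [-2.6, -1.4, -1.3]
grip_width: 0.0008
```

servo_tool:
  commands:
    - [0.008,0.001,0,0,0,0,1]
    - [0.012,0.0015,0,0,0,0,1]
    - [0.012,0.0015,0,0,0,0,1]

```text
clock: 18.95
tool_pos: [0.4813, -0.2013, 0.0498]
tcp_rot: [[-0.124, 0.992, -0.0], [0.992, 0.124, 0.0], [0.0, 0.0, -1.0]]
wrist_force: [-3.0, -1.2, -1.6]
grip_width: 0.0004
```

servo_tool:
  commands:
    - [0.008,0.001,0,0,0,0,1]
    - [0.008,0.001,0,0,0,0,1]
    - [0.008,0.001,0,0,0,0,1]

```text
clock: 19.25
tool_pos: [0.4821, -0.2013, 0.0497]
tcp_rot: [[-0.123, 0.992, -0.002], [0.992, 0.123, -0.0], [0.0, -0.002, -1.0]]
wrist_force: [-7.4, -0.2, 1.0]
grip_width: 0.0005
```

servo_tool:
  commands:
    - [0.006,0.001,0,0,0,0,1]
    - [0.006,0.001,0,0,0,0,1]
    - [0.006,0.001,0,0,0,0,1]

```text
clock: 19.55
tool_pos: [0.4821, -0.2012, 0.0497]
tcp_rot: [[-0.123, 0.992, -0.005], [0.992, 0.123, -0.0], [0.0, -0.005, -1.0]]
wrist_force: [-10.7, -0.3, 7.3]
grip_width: 0.0003
```

servo_tool:
  commands:
    - [0.004,0,0,0,0,0,1]
    - [0.004,0,0,0,0,0,1]
    - [0.004,0,0,0,0,0,1]

```text
clock: 19.85
tool_pos: [0.482, -0.2013, 0.0497]
tcp_rot: [[-0.123, 0.992, -0.007], [0.992, 0.123, -0.0], [0.0, -0.007, -1.0]]
wrist_force: [-13.6, -1.3, 8.0]
grip_width: 0.0004
```

Firm stop at x = 0.482 (I predicted about 0.481), and the force climbs with no further motion, so the latch is home. Now back off, go up and look.

servo_tool:
  commands:
    - [-0.03,-0.004,0,0,0,0,1]
    - [-0.12,-0.015,0,0,0,0,1]
    - [-0.14,-0.018,0,0,0,0,1]
    - [-0.14,-0.018,0.1,0,0,0,1]
    - [-0.14,-0.018,0.3,0,0,0,1]
    - [-0.14,-0.018,0.5,0,0,0,1]
    - [-0.14,-0.018,0.7,0,0,0,1]
    - [-0.14,-0.018,0.7,0,0,0,1]

```text
clock: 20.65
tool_pos: [0.4567, -0.2063, 0.2325]
tcp_rot: [[-0.124, 0.992, 0.014], [0.992, 0.124, -0.006], [-0.007, 0.013, -1.0]]
wrist_force: [0.8, -0.7, 0.6]
grip_width: 0.0005
```

servo_tool:
  commands:
    - [0.05,0.3,0,0,0,0,1]
    - [0.1,0.6,0,0,0,0,1]
    - [0.2,1,0,0,0,0,1]
    - [0.2,1,0,0,0,0,1]
    - [0.2,1,0,0,0,0,1]
    - [0.2,1,0,0,0,0,1]
    - [0.2,1,0,0,0,0,1]

```text
clock: 21.35
tool_pos: [0.5015, 0.0469, 0.2249]
tcp_rot: [[-0.128, 0.992, 0.001], [0.992, 0.128, 0.001], [0.001, 0.001, -1.0]]
wrist_force: [0.4, -1.1, -0.5]
grip_width: 0.0006
```

```bash
python3 look.py 8 top,side 300,240,420,330; python3 - <<'E'
from h import *
q=np.load("pics/top8.npz")["p"]; cv2.imwrite("pics/t8z.png",cv2.resize(q[195:280,345:450],None,fx=7,fy=7,interpolation=cv2.INTER_CUBIC)[:,:,::-1])
p=np.load("pics/side8.npz")["p"];r=(300,240,420,330);c=up(p,r)
for a,uv,mm in blobs(c.max(2)<45,r,8,300): print("dark",round(a,1),uv.round(2),ray("side",uv,.0685).round(4))
E
```

```text
{'clock': 21.35, 'tool_pos': [0.5015, 0.0469, 0.2249], 'wrist_force': [0.3907, -1.0807, -0.5315], 'grip_width': 0.0006, 'joint_positions': [22.4615, 13.9896, -40.2546, 108.8132, 10.2524, 60.7269, -14.6369]}
dark 37.1 [347.84 283.29] [[ 0.4988 -0.2014  0.0685]]
```

View pics/z8.png

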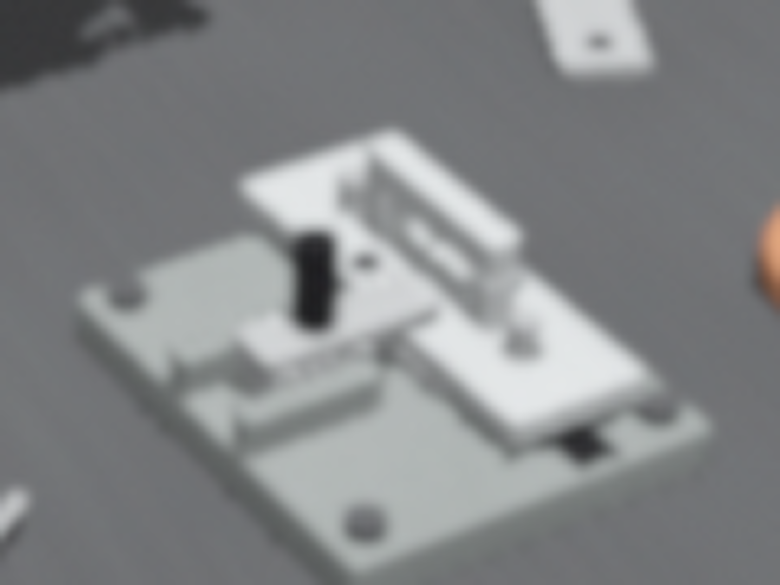

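View pics/t8z.png

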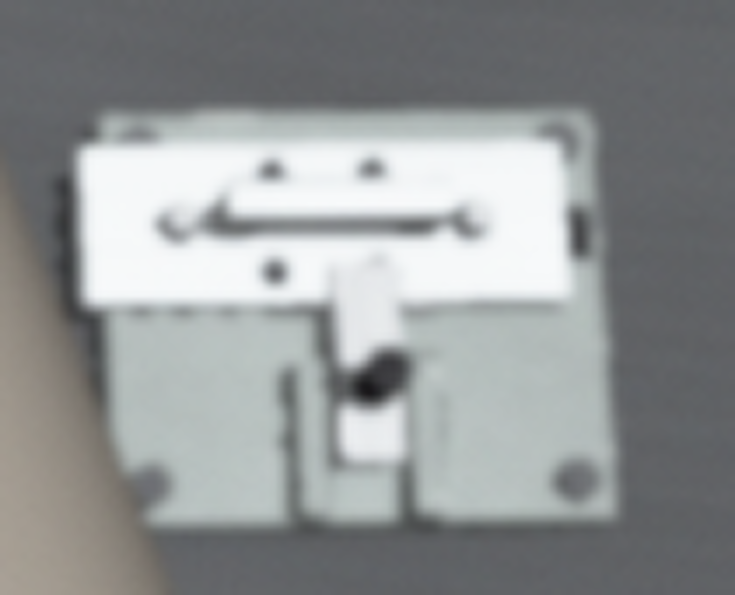

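View pics/top8.png

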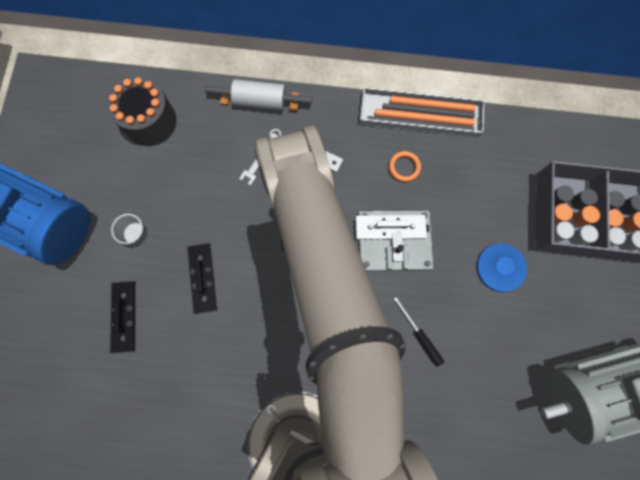

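Both pins show in the holes, at t8z (180,222) and (470,220), and the latch tongue lies over the template's edge at (365,280). The knob moved about 25 mm to its end stop. The other objects haven't moved. Handing in.

```bash
python3 -c "
from workcell import manip
print(manip.finish_job())"
```

```text
the job is handed in; nothing more can be done
None
```

The drilling template is seated flat on both pins, and the latch is pushed home over its edge. I handed the job in at about 21 s, with the arm clear of everything.

- **Seating:** first contact with the blank came at a reported TCP height of 0.0400 m, 29.9 mm above the pickup height (30 mm expected). I saw at most about 12 N, checked between steps.
- **Latch:** the knob moved about 25 mm and then hit a firm stop at the predicted position. The push force was still rising at about 14 N when I stopped.
- **Last pictures:** the top view shows both pins in their holes, and both views show the tongue over the template's edge. The other bench objects in view were where they started. The arm partly covered the wrench and link plate, and the bearing was hidden in the last top view.

**What disagreed:**
- **Height reading:** the fingertips looked about 25–30 mm higher than the reported TCP height implies. My first grasp therefore closed on nothing, just above the handle and without contact. I took heights from sight and touch after that, and the second grasp held.
- **Latch travel:** it comes from the pictures and the end-stop force, not from a direct reading.

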